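Draw the long tyre lever out of the covered box

ROBOT

A 6-joint arm with a two-finger parallel gripper is mounted at the origin on the work surface. World frame = base frame: x ahead of the robot, y to its left, z up, the work surface at z = 0. Lengths are in m, angles in rad, forces in N, time in s.
With the tool pointing down it reaches from about 0.4 to 0.825 m from the base axis. Payload 7 kg.
Tool frame: the origin (TCP) lies on the centre line of the jaws, within the pads' length; the fingertips stand 22 mm ahead of it and the grasp point (between the pads) lies 3 mm ahead of it (arm.tcp_to_tips is the distance from the TCP to the fingertips, in m); z points along the fingers, y is the line along which they close (so a half turn about z gives the same grasp; the last joint's range is limited). The gripper opens to 88 mm and grips with 3 to 60 N. Pads are 19 mm wide; open, the fingers measure 130 mm over their backs; the gripper's body (78 mm by 193 mm) begins 47 mm behind the grasp point.
Start: joints at [1.499, 0.359, 0.012, 0, -1.224, -0.288], TCP at [0.238, 0.632, 0.249] pointing down, gripper open.
Joint ranges: [-3.07, 3.07], [-1.43, 2.12], [-1.02, 1.25], [-3.03, 1.67], [-3.05, -0], [-3.03, 3.03]. Speed limits (rad/s): [2.39, 2.39, 3.01, 3.14, 3.14, 3.14].

INTERFACE

Orientations are given as [roll, pitch, yaw] about the fixed x, y, z axes, in that order (R = Rz(yaw) Ry(pitch) Rx(roll)).
In Python, from station import arm gives the robot as it stands.
- The arm moves only by the tool jog_arm, never from a script. Its argument "targets" is a list of rows, each an object of numbers: "dx", "dy", "dz": the shift along the tool's x, y, z in mm; "rx", "ry", "rz": the turn, a rotation vector about the tool's x, y, z in rad; "gripper": the closure, from 0 (fully open) to 1 (shut). In form: [{"dx": .., "dy": .., "dz": .., "rx": .., "ry": .., "rz": .., "gripper": ..}, ...]. A call has exactly 8 rows; each row is the pose to reach, as a shift and turn from the pose commanded when the call began, along the tool's axes at that moment; what a row does not reach only later rows make up. A row lasts 1/12 s, in which the tool goes at most 41.7 mm and 7.16 degrees, less where a joint would pass 70% of its speed; a pose out of reach is approached as far as the arm can. A call with a gripper value outside its range is refused whole. The fingers move at their own pace and stop on an object; "force" is the grip in N (left out, the last holds). Time passes only in rows, so rows that repeat a pose let the fingers close, or fill a call up. It gives the time, the measured TCP pose, the force, the opening and the grip force at its end, in the units of the state.
- arm.get_state(): the state, without advancing time (a new reading comes with each control period).
- arm.grab_frame(name): name is "scene" or "top" or "wrist"; returns a dict with "frame" (480x640x3 uint8, red, green, blue), "z_map" (480x640 float32, m along the optical axis (not along the pixel's ray), 0 where there is no reading), "fx", "fy", "cx", "cy" (pixels), "view" (4x4, takes a point from world to camera coordinates). Camera axes: x right, y down, z forward; pixel columns grow to the right and rows downward; lengths in m; the calibration is good to about 2 mm. The wrist camera is an equidistant fisheye: a pixel r from the principal point sees the ray r / f radians off the axis. A picture is of the moment at which its call begins.
- arm.job_done(): hands the job in; it is judged then, once.
The state is a dict: "t": time; "q": joint angles; "qd": joint speeds; "joint_efforts": joint torques, N m; "eef_pos": TCP position; "ee_rot": TCP orientation; "force": force on the tool from outside, world axes, zero at the start; "moment": the same for the moment, N m; "width": finger opening in m; "gripper_force": force on a finger pad.
Only numpy, scipy, OpenCV 4.12 (cv2) and the standard library are available. Lean on these libraries where they do the work, as an engineer would, in place of code of your own. Each camera call takes 0.05 s, during which the arm holds its last target. There are 200 camera calls.

TASK

The long green tyre lever lies in the low metal box, mostly under its fixed cover, and is longer than the opening. Take hold of it in the opening, tip its showing end up and draw it out slantwise through the opening, and finish while still holding it quietly in the gripper in the air, all of it at least 3 cm higher than the cover and touching nothing but the gripper. Do not move the other things on the board.

Things in the scene. Friction and masses are not known exactly. Their poses are not given: they have to be found in the camera images.
- box: low galvanised sheet box, fixed to the board. Origin on the work surface, straight below the centre of its opening; x along its length, z up. Outside x -232 to +76, y -89 to +89, top at 62. Inside x -228 to +72, y -85 to +85; inner floor 8 above the work surface; 50 clear under the cover
- opening (a point): centre of the box's only opening, at the cover's top face (62 above the work surface). The rigid fixed cover is 4 thick. The opening is 115 along the box's x (-57.5 to +57.5) and 170 along y. On its -x side the cover is clear acrylic with an orange edge strip 10 wide, on its +x side a narrow orange lip 18 wide
- lever: green tyre lever, about 70 g, a straight bar 240 long (its x) and 16 wide (y), flat on the inner floor, tip end in the opening or just under the lip, free to slide. Origin at the middle of its underside, x to the tip. 14 thick from x -120 to +80, then the tip: 10 thick to +105, 7 to +120; underside flat throughout. Grip across the width, best at x about +60
- lever_tip (a point): end of the lever's thin tip, 120 from the lever's middle, 3.5 above its underside
- lever_tail (a point): other end of the lever (with the dark hole), 120 from the middle, 7 above its underside
- dispenser: bystander: black plastic push dispenser of patches, 50 x 70 x 99 high; origin under its centre
- grater: bystander: stainless steel box grater, 70 x 47 x 126 high with its handle; origin under its centre
- mug: bystander: blue ceramic mug, 82 across, 95 high, handle at its +y; origin under its centre
- crayon: bystander: yellow chalk crayon, 70 x 12 x 12; origin under its centre
- patch_tin: bystander: flat red tin, 90 x 55 x 24 high; origin under its centre
- oil: bystander: small white oil bottle with red cap, 44 across, 115 high; origin under its centre

How it is judged:
On the way:
1. the lever's tip is up out of the opening while its tail is still below the cover (height (world z) of lever_tip above 0.072 m and height (world z) of lever_tail below 0.056 m), for 0.1 s.
At the end, for the whole second after the job is handed in: The gripper's fingers hold the lever (at least 2 N on it), at rest (under 50 mm/s and 0.3 rad/s), both its ends at least 25 mm above the cover's top, touching neither the box nor any other thing; every bystander is within 30 mm of where it began (height (world z) of each of lever_tip, lever_tail above 0.087 m and contact force between lever and the fingers above 2 N and linear speed of lever below 0.05 m/s and angular speed of lever below 0.3 rad/s and contact force between lever and box below 0.05 N and contact force between lever and dispenser below 0.05 N and contact force between lever and grater below 0.05 N and contact force between lever and mug below 0.05 N and contact force between lever and crayon below 0.05 N and contact force between lever and patch_tin below 0.05 N and contact force between lever and oil below 0.05 N and distance of each of dispenser, grater, mug, crayon, patch_tin, oil from where it was at the start of the episode below 0.03 m); the arm keeps its last pose, push and grip.
It fails at once if another thing on the board is shifted by more than 30 mm (distance of any of dispenser, grater, mug, crayon, patch_tin, oil from where it was at the start of the episode above 0.03 m).
It also fails if it takes over 40 s, if anything falls off the work surface, if the arm or the gripper's body presses on something with over 40 N, if the wrist force passes 120 N, or if a joint passes its speed limit or range.

## Working session

There is one attempt and no reset: what is moved stays moved. The work goes in short steps, Python scripts to look and compute and a tool call to move; the robot and the scene stay as the last step left them, time stands still between calls to the robot, and variables do not carry over. Pictures are saved under pics/ and viewed, at most 10 in all, crops included, and the job is handed in when it is done.

Besides the shell and the picture viewer there is one more tool, called after "Call:" as name(argument=value, ...), one argument or row to a line, values as JSON. jog_arm: Moves the arm, as the interface text tells. Its arguments: {"type":"object","properties":{"targets":{"type":"array","items":{"type":"object","properties":{"dx":{"type":"number"},"dy":{"type":"number"},"dz":{"type":"number"},"rx":{"type":"number"},"ry":{"type":"number"},"rz":{"type":"number"},"gripper":{"type":"number"}}}},"force":{"type":"number"}},"required":["targets"]}

```bash
mkdir -p pics
cat > h.py <<'E'
import numpy as np,cv2
from station import arm
def grab(n,save=None):
    f=arm.grab_frame(n)
    if save: cv2.imwrite('pics/'+save,f['frame'][:,:,::-1])
    return f
def world(f,u,v,z=None):
    V=np.array(f['view']);R=V[:3,:3];t=V[:3,3]
    d=np.array([(u-f['cx'])/f['fx'],(v-f['cy'])/f['fy'],1.])
    if z is None:
        return R.T@(d*f['z_map'][int(v),int(u)]-t)
    c=-R.T@t; w=R.T@d
    return c+w*(z-c[2])/w[2]
E
python3 - <<'E'
from h import *
f=grab('top','top0.png');g=grab('scene','scene0.png')
s=arm.get_state();print(s)
for k in(f,g):print(k['fx'],k['cx'],k['cy'],-np.array(k['view'])[:3,:3].T@np.array(k['view'])[:3,3])
E
```

```text
{'t': 0.1, 'q': array([ 1.49911059e+00,  3.59311393e-01,  1.11282376e-02, -3.07027679e-04,
       -1.22407680e+00, -2.88127728e-01]), 'qd': array([-0.00073993, -0.00252032,  0.00202558,  0.00256698,  0.00032295,
        0.00017566]), 'joint_efforts': array([-1.05591800e-03, -5.84163058e+01,  2.93751740e+01,  7.01560915e+00,
        1.02452002e-02, -4.72572151e-05]), 'eef_pos': array([0.23753008, 0.63138918, 0.24770943]), 'ee_rot': array([ 3.14010733e+00, -1.39198665e-04, -3.59917908e-01]), 'force': array([ 0.1905065 , -1.15650598, -0.16539806]), 'moment': array([-0.01675669, -0.01412931,  0.01258617]), 'gripper_force': 0.0, 'width': 0.0874474070897295}
589.7760147796733 325.54574444699836 235.20596868401805 [ 0.33918782 -0.05878855  1.68192288]
568.3042755185759 314.3328346100506 236.23586472510024 [1.15059455 0.84213337 0.81095374]
```

View pics/top0.png

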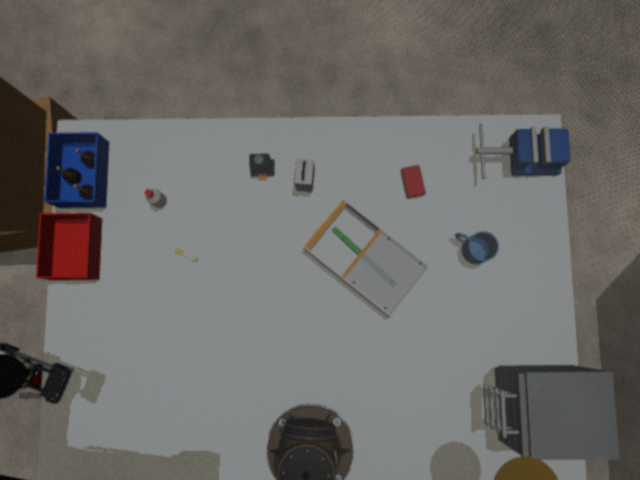

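View pics/scene0.png

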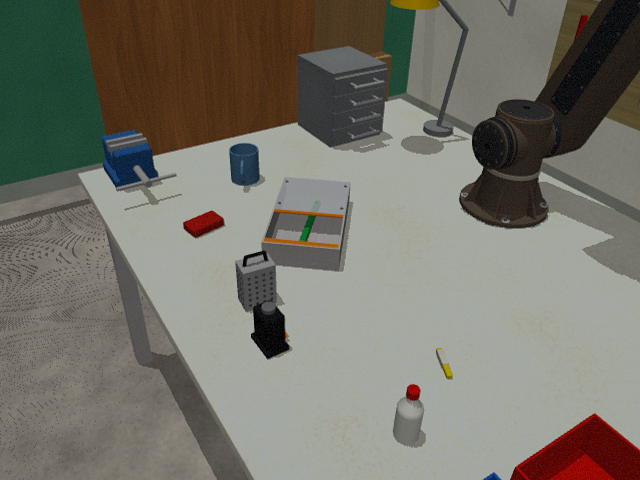

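The top view shows the box's orange lip at (305-345, 203-250), its orange strip at about (362,254), and the lever from its tip at (335,230) to its tail at about (395,284). The grater is at (304,172), close to the lip side.

Run:
```python
from h import *
f=grab('top')
im=f['frame'];hsv=cv2.cvtColor(im,cv2.COLOR_RGB2HSV)
roi=np.zeros(im.shape[:2],np.uint8);roi[190:325,295:435]=1
def comps(m,name,z,amin=15):
    n,l,st,c=cv2.connectedComponentsWithStats((m&(roi>0)).astype(np.uint8))
    for i in range(1,n):
        if st[i,4]<amin: continue
        p=np.argwhere(l==i)[:,::-1].astype(float)
        r=cv2.minAreaRect(p.astype(np.float32));b=cv2.boxPoints(r)
        print(name,st[i,4],c[i].round(1),[world(f,*q,z)[:2].round(4).tolist() for q in b], 'c',world(f,*c[i],z)[:2].round(4),'z',world(f,*c[i])[2].round(3))
H,S,V=hsv[...,0],hsv[...,1],hsv[...,2]
comps((H>8)&(H<25)&(S>120),'orange',.062)
comps((H>45)&(H<90)&(S>120),'green',.020)
comps((H>45)&(H<90)&(S>35),'greenall',.021)
for n,u,v in(('grater',304,165),('disp',261,165),('tin',413,182),('mug',480,247)):print(n,world(f,u,v).round(3))
```

```text
orange 255 [325. 225.] [[0.5529, 0.0061], [0.6778, -0.0966], [0.6691, -0.1068], [0.5443, -0.0041]] c [ 0.6083 -0.0487] z 0.068
orange 115 [361.8 252.5] [[0.4688, -0.0953], [0.5938, -0.1968], [0.5897, -0.2018], [0.4648, -0.1003]] c [ 0.53   -0.1495] z 0.065
greenall 202 [346.2 240.1] [[0.6007, -0.0658], [0.6127, -0.0771], [0.5426, -0.1499], [0.5307, -0.1386]] c [ 0.5709 -0.1082] z 0.017
grater [0.765 0.007 0.12 ]
disp [0.777 0.128 0.083]
tin [ 0.738 -0.303  0.021]
mug [ 0.548 -0.49   0.009]
```

Call:
jog_arm(
  targets=[
    {"dx": 28, "dy": 29, "rz": 0.1, "gripper": 0.3},
    {"dx": 56, "dy": 58, "rz": 0.2, "gripper": 0.3},
    {"dx": 84, "dy": 87, "rz": 0.3, "gripper": 0.3},
    {"dx": 112, "dy": 116, "rz": 0.4, "gripper": 0.3},
    {"dx": 140, "dy": 145, "rz": 0.5, "gripper": 0.3},
    {"dx": 168, "dy": 174, "rz": 0.6, "gripper": 0.3},
    {"dx": 196, "dy": 203, "rz": 0.7, "gripper": 0.3},
    {"dx": 224, "dy": 232, "rz": 0.8, "gripper": 0.3},
  ],
  force=40,
)

```text
invalid input at $.targets[0]: expected keys dx, dy, dz, rx, ry, rz, gripper
```

Call:
jog_arm(
  targets=[
    {"dx": 28, "dy": 29, "dz": 0, "rx": 0, "ry": 0, "rz": 0.1, "gripper": 0.3},
    {"dx": 56, "dy": 58, "dz": 0, "rx": 0, "ry": 0, "rz": 0.2, "gripper": 0.3},
    {"dx": 84, "dy": 87, "dz": 0, "rx": 0, "ry": 0, "rz": 0.3, "gripper": 0.3},
    {"dx": 112, "dy": 116, "dz": 0, "rx": 0, "ry": 0, "rz": 0.4, "gripper": 0.3},
    {"dx": 140, "dy": 145, "dz": 0, "rx": 0, "ry": 0, "rz": 0.5, "gripper": 0.3},
    {"dx": 168, "dy": 174, "dz": 0, "rx": 0, "ry": 0, "rz": 0.6, "gripper": 0.3},
    {"dx": 196, "dy": 203, "dz": 0, "rx": 0, "ry": 0, "rz": 0.7, "gripper": 0.3},
    {"dx": 224, "dy": 232, "dz": 0, "rx": 0, "ry": 0, "rz": 0.8, "gripper": 0.3},
  ],
  force=40,
)

```text
t: 0.82
eef_pos: [0.3658, 0.3337, 0.2486]
ee_rot: [3.142, 0.0, -1.164]
force: [1.1, 0.7, 0.3]
width: 0.0615
gripper_force: 0.0
```

Call:
jog_arm(
  targets=[
    {"dx": 40, "dy": 0, "dz": 0, "rx": 0, "ry": 0, "rz": 0.1, "gripper": 0.3},
    {"dx": 80, "dy": 0, "dz": 0, "rx": 0, "ry": 0, "rz": 0.2, "gripper": 0.3},
    {"dx": 120, "dy": 0, "dz": 0, "rx": 0, "ry": 0, "rz": 0.3, "gripper": 0.3},
    {"dx": 160, "dy": 0, "dz": 0, "rx": 0, "ry": 0, "rz": 0.4, "gripper": 0.3},
    {"dx": 200, "dy": 0, "dz": 0, "rx": 0, "ry": 0, "rz": 0.5, "gripper": 0.3},
    {"dx": 240, "dy": 0, "dz": 0, "rx": 0, "ry": 0, "rz": 0.6, "gripper": 0.3},
    {"dx": 280, "dy": 0, "dz": 0, "rx": 0, "ry": 0, "rz": 0.7, "gripper": 0.3},
    {"dx": 320, "dy": 0, "dz": 0, "rx": 0, "ry": 0, "rz": 0.8, "gripper": 0.3},
  ],
)

```text
t: 1.48
eef_pos: [0.4937, 0.0404, 0.2487]
ee_rot: [-3.141, 0.0, -1.965]
force: [1.1, 1.1, -0.2]
width: 0.0611
gripper_force: 0.0
```

Call:
jog_arm(
  targets=[
    {"dx": 24, "dy": -25, "dz": 10, "rx": 0, "ry": 0, "rz": 0.08, "gripper": 0.4},
    {"dx": 48, "dy": -50, "dz": 20, "rx": 0, "ry": 0, "rz": 0.16, "gripper": 0.4},
    {"dx": 72, "dy": -75, "dz": 30, "rx": 0, "ry": 0, "rz": 0.24, "gripper": 0.4},
    {"dx": 96, "dy": -100, "dz": 40, "rx": 0, "ry": 0, "rz": 0.32, "gripper": 0.4},
    {"dx": 116, "dy": -125, "dz": 50, "rx": 0, "ry": 0, "rz": 0.375, "gripper": 0.4},
    {"dx": 116, "dy": -125, "dz": 50, "rx": 0, "ry": 0, "rz": 0.375, "gripper": 0.4},
    {"dx": 116, "dy": -125, "dz": 50, "rx": 0, "ry": 0, "rz": 0.375, "gripper": 0.4},
    {"dx": 116, "dy": -125, "dz": 50, "rx": 0, "ry": 0, "rz": 0.375, "gripper": 0.4},
  ],
)

```text
t: 2.15
eef_pos: [0.5648, -0.1125, 0.1982]
ee_rot: [3.141, -0.001, -2.335]
force: [0.2, -0.1, 0.3]
width: 0.0525
gripper_force: 0.0
```

Run:
```python
from h import *
f=grab('wrist','w1.png')
s=arm.get_state();print(s['eef_pos'],s['ee_rot'],s['q'],s['width'],f['fx'],f['fy'],f['cx'],f['cy'])
V=np.array(f['view']);R=V[:3,:3];c=-R.T@V[:3,3];print(c)
def fw(u,v,z):
    d=np.array([(u-f['cx'])/f['fx'],(v-f['cy'])/f['fy']]);r=np.linalg.norm(d)
    w=R.T@np.r_[np.sin(r)*d/r,np.cos(r)]
    return c+w*(z-c[2])/w[2]
hsv=cv2.cvtColor(f['frame'],cv2.COLOR_RGB2HSV);H,S,Vv=cv2.split(hsv)
def lines(m,name,z):
    n,l,st,ce=cv2.connectedComponentsWithStats(m.astype(np.uint8))
    for i in range(1,n):
        if st[i,4]<400: continue
        P=np.array([fw(u,v,z)[:2] for v,u in np.argwhere(l==i)],np.float32)
        r=cv2.minAreaRect(P);print(name,st[i],'c',r[0],'size',np.round(r[1],4),'ang',r[2]);print(cv2.boxPoints(r).round(4).tolist())
lines((H>45)&(H<90)&(S>120),'green',.022)
lines((H>8)&(H<25)&(S>130),'orange',.062)
```

```text
[ 0.56494324 -0.11193073  0.19872696] [ 3.14156464e+00  5.96951145e-05 -2.33402085e+00] [ 1.43881866e-01  2.34893636e-01 -2.81993823e-01 -6.76808403e-05
 -1.05387910e+00 -9.07072938e-01] 0.05264407354326416 371.64829954431775 371.64829954431775 316.27339721548583 239.84020871415976
[ 0.51833823 -0.16293991  0.33386474]
green [ 304  178   18  109 1812] c (0.5736481547355652, -0.10974438488483429) size [0.0968 0.0146] ang 45.89661407470703
[[0.5346999764442444, -0.13940000534057617], [0.545199990272522, -0.14959999918937683], [0.6126000285148621, -0.08009999990463257], [0.6021000146865845, -0.06989999860525131]]
orange [ 203  158  225   31 2892] c (0.5325623154640198, -0.14954498410224915) size [0.01  0.169] ang 50.732059478759766
[[0.46399998664855957, -0.09989999979734421], [0.5947999954223633, -0.2069000005722046], [0.6011000275611877, -0.19920000433921814], [0.47029998898506165, -0.09220000356435776]]
orange [182 288  22  62 721] c (0.6919878125190735, -0.13343767821788788) size [0.0596 0.019 ] ang 39.32029342651367
[[0.6628999710083008, -0.14499999582767487], [0.675000011920929, -0.15970000624656677], [0.7210999727249146, -0.12189999967813492], [0.7089999914169312, -0.10719999670982361]]
orange [429 288  22  62 722] c (0.5401075482368469, 0.011863820254802704) size [0.0602 0.0185] ang 54.73542785644531
[[0.5152000188827515, -0.007400000002235174], [0.5303000211715698, -0.01810000091791153], [0.5649999976158142, 0.031099999323487282], [0.5498999953269958, 0.04179999977350235]]
orange [ 200  346  365   31 3466] c (0.594153881072998, 0.025366157293319702) size [0.0161 0.3619] ang 46.288265228271484
[[0.4578000009059906, 0.1446000039577484], [0.7193999886512756, -0.1054999977350235], [0.7304999828338623, -0.09380000084638596], [0.46889999508857727, 0.15620000660419464]]
```

View pics/w1.png

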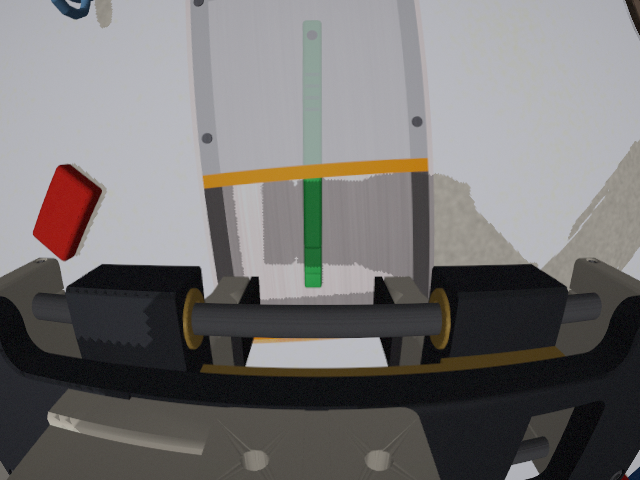

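The wrist view shows the lever's tip at (313,286), the strip at row ~172, and the lever parallel to the tool x and between the fingers. I'll now descend.

Call:
jog_arm(
  targets=[
    {"dx": 1, "dy": -2, "dz": 25, "rx": 0, "ry": 0, "rz": 0, "gripper": 0.4},
    {"dx": 2, "dy": -3, "dz": 50, "rx": 0, "ry": 0, "rz": 0, "gripper": 0.4},
    {"dx": 2, "dy": -3, "dz": 75, "rx": 0, "ry": 0, "rz": 0, "gripper": 0.4},
    {"dx": 2, "dy": -3, "dz": 100, "rx": 0, "ry": 0, "rz": 0, "gripper": 0.4},
    {"dx": 2, "dy": -3, "dz": 125, "rx": 0, "ry": 0, "rz": 0, "gripper": 0.4},
    {"dx": 2, "dy": -3, "dz": 145, "rx": 0, "ry": 0, "rz": 0, "gripper": 0.4},
    {"dx": 2, "dy": -3, "dz": 155, "rx": 0, "ry": 0, "rz": 0, "gripper": 0.4},
    {"dx": 2, "dy": -3, "dz": 160, "rx": 0, "ry": 0, "rz": 0, "gripper": 0.4},
  ],
)

```text
t: 2.87
eef_pos: [0.5653, -0.1149, 0.0378]
ee_rot: [3.141, -0.001, -2.333]
force: [0.2, -0.2, 0.4]
width: 0.0527
gripper_force: 0.0
```

Run:
```python
from h import *
f=grab('wrist','w2.png')
s=arm.get_state();print(s['eef_pos'],s['ee_rot'],s['force'])
```

```text
[ 0.56552524 -0.11505643  0.03777429] [ 3.14080764e+00 -9.23390357e-04 -2.33329459e+00] [-0.71971107  0.80955411  0.547887  ]
```

View pics/w2.png

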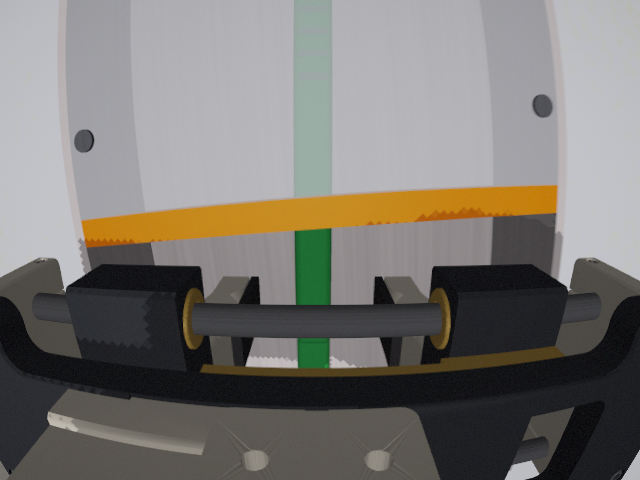

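The lever (columns 296-331) is centred between the fingers (258 and 375) and the body is clear of the box. I'll go down 5 mm and close.

Call:
jog_arm(
  targets=[
    {"dx": 0, "dy": 0, "dz": 5, "rx": 0, "ry": 0, "rz": 0, "gripper": 0.4},
    {"dx": 0, "dy": 0, "dz": 5, "rx": 0, "ry": 0, "rz": 0, "gripper": 1},
    {"dx": 0, "dy": 0, "dz": 5, "rx": 0, "ry": 0, "rz": 0, "gripper": 1},
    {"dx": 0, "dy": 0, "dz": 5, "rx": 0, "ry": 0, "rz": 0, "gripper": 1},
    {"dx": 0, "dy": 0, "dz": 5, "rx": 0, "ry": 0, "rz": 0, "gripper": 1},
    {"dx": 0, "dy": 0, "dz": 5, "rx": 0, "ry": 0, "rz": 0, "gripper": 1},
    {"dx": 0, "dy": 0, "dz": 5, "rx": 0, "ry": 0, "rz": 0, "gripper": 1},
    {"dx": 0, "dy": 0, "dz": 5, "rx": 0, "ry": 0, "rz": 0, "gripper": 1},
  ],
  force=40,
)

```text
t: 3.58
eef_pos: [0.5661, -0.1159, 0.0339]
ee_rot: [-3.141, 0.0, -2.335]
force: [-1.2, 0.4, 1.5]
width: 0.0155
gripper_force: 40.0
```

```bash
cat > plan.py <<'E'
import numpy as np
from scipy.optimize import brentq
a,b=180,26
xc,zc,xl,zl=-44.5,58,71,62
def marg(x,z,t): return (zc-z)*np.cos(t)-(xc-x)*np.sin(t)-14 if x<xc else 99
def lip(x,z,t): return (z-zl)*np.cos(t)+(xl-x)*np.sin(t) if x+240*np.cos(t)>xl else 99
def tcp(x,z,t): return np.array([x+a*np.cos(t)-b*np.sin(t), z+a*np.sin(t)+b*np.cos(t)])
W=[(-180,8,0),(-180,10,0)]+[(-180,10,np.radians(d)) for d in (3,6,9,12)]
for x in range(-170,-45,10):
    z=10 if x<-110 else 10+(x+110)*.35
    m=5.5
    t=min(np.radians(30),brentq(lambda t:marg(x,z,t)-m,0,1.2) if marg(x,z,.5236)<m else .5236)
    W.append((x,z,t))
W+=[(-38,38,.5236),(-30,46,.5236)]+[(-28,z,.5236) for z in (66,86,106,126,146,156)]
if __name__=='__main__':
  for i in range(0,len(W),8):
    k=max(i-1,0) if i else 0
    x0,z0,t0=W[k]; p0=tcp(*W[k]); print('base',k)
    for w in W[i:i+8]:
        d=tcp(*w)-p0  # lever frame at base
        al=d[0]*np.cos(t0)+d[1]*np.sin(t0); up=-d[0]*np.sin(t0)+d[1]*np.cos(t0)
        print(np.round(w[:2],1),'deg %.1f m %.1f lip %.1f tip_z %.0f | dx %.1f dz %.1f ry %.3f'%(np.degrees(w[2]),marg(*w),lip(*w),w[1]+240*np.sin(w[2]),-al,-up,-(w[2]-t0)))
E
python3 plan.py
```

```text
base 0
[-180    8] deg 0.0 m 36.0 lip 99.0 tip_z 8 | dx -0.0 dz -0.0 ry 0.000
[-180   10] deg 0.0 m 34.0 lip 99.0 tip_z 10 | dx -0.0 dz -2.0 ry 0.000
[-180   10] deg 3.0 m 26.8 lip 99.0 tip_z 23 | dx 1.6 dz -11.4 ry -0.052
[-180   10] deg 6.0 m 19.6 lip 99.0 tip_z 35 | dx 3.7 dz -20.7 ry -0.105
[-180   10] deg 9.0 m 12.2 lip 99.0 tip_z 48 | dx 6.3 dz -29.8 ry -0.157
[-180   10] deg 12.0 m 4.8 lip 99.0 tip_z 60 | dx 9.3 dz -38.9 ry -0.209
[-170   10] deg 12.6 m 5.5 lip 99.0 tip_z 62 | dx -0.0 dz -40.6 ry -0.220
[-160   10] deg 13.6 m 5.5 lip 3.8 tip_z 66 | dx -8.8 dz -43.6 ry -0.237
base 7
[-150   10] deg 14.8 m 5.5 lip 6.1 tip_z 71 | dx -9.1 dz -1.4 ry -0.021
[-140   10] deg 16.2 m 5.5 lip 8.8 tip_z 77 | dx -18.1 dz -3.4 ry -0.045
[-130   10] deg 17.8 m 5.5 lip 12.1 tip_z 84 | dx -26.7 dz -6.2 ry -0.074
[-120   10] deg 19.9 m 5.5 lip 16.0 tip_z 92 | dx -35.0 dz -10.1 ry -0.109
[-110.   10.] deg 22.3 m 5.5 lip 20.7 tip_z 101 | dx -42.6 dz -15.3 ry -0.153
[-100.    13.5] deg 22.8 m 5.5 lip 21.6 tip_z 107 | dx -52.7 dz -17.8 ry -0.161
[-90.  17.] deg 23.5 m 5.5 lip 22.8 tip_z 113 | dx -
[... 248 characters left out ...]
0.4 ry -0.069
[-50.  31.] deg 30.0 m 6.6 lip 33.7 tip_z 151 | dx -28.2 dz -14.7 ry -0.098
[-38  38] deg 30.0 m 99.0 lip 33.7 tip_z 158 | dx -42.1 dz -16.1 ry -0.098
[-30  46] deg 30.0 m 99.0 lip 36.6 tip_z 166 | dx -52.7 dz -20.1 ry -0.098
[-28  66] deg 30.0 m 99.0 lip 53.0 tip_z 186 | dx -62.7 dz -37.5 ry -0.098
[-28  86] deg 30.0 m 99.0 lip 70.3 tip_z 206 | dx -71.0 dz -55.7 ry -0.098
[-28 106] deg 30.0 m 99.0 lip 87.6 tip_z 226 | dx -79.2 dz -73.9 ry -0.098
base 23
[-28 126] deg 30.0 m 99.0 lip 104.9 tip_z 246 | dx -10.0 dz -17.3 ry -0.000
[-28 146] deg 30.0 m 99.0 lip 122.2 tip_z 266 | dx -20.0 dz -34.6 ry -0.000
[-28 156] deg 30.0 m 99.0 lip 130.9 tip_z 276 | dx -25.0 dz -43.3 ry -0.000
```

Call:
jog_arm(
  targets=[
    {"dx": 0, "dy": 0, "dz": -2, "rx": 0, "ry": 0, "rz": 0, "gripper": 1},
    {"dx": 1, "dy": 0, "dz": -7, "rx": 0, "ry": -0.026, "rz": 0, "gripper": 1},
    {"dx": 2, "dy": 0, "dz": -12, "rx": 0, "ry": -0.052, "rz": 0, "gripper": 1},
    {"dx": 4, "dy": 0, "dz": -21, "rx": 0, "ry": -0.105, "rz": 0, "gripper": 1},
    {"dx": 6, "dy": 0, "dz": -30, "rx": 0, "ry": -0.157, "rz": 0, "gripper": 1},
    {"dx": 9, "dy": 0, "dz": -39, "rx": 0, "ry": -0.209, "rz": 0, "gripper": 1},
    {"dx": 9, "dy": 0, "dz": -39, "rx": 0, "ry": -0.209, "rz": 0, "gripper": 1},
    {"dx": 9, "dy": 0, "dz": -39, "rx": 0, "ry": -0.209, "rz": 0, "gripper": 1},
  ],
)

```text
t: 4.25
eef_pos: [0.5598, -0.1232, 0.0733]
ee_rot: [-3.141, 0.209, -2.337]
force: [0.1, -0.1, -1.1]
width: 0.0156
gripper_force: 40.0
```

Run:
```python
from h import *
f=grab('scene')
s=arm.get_state();print(s['eef_pos'],s['ee_rot'],s['force'],s['moment'],s['width'])
cv2.imwrite('pics/s2.png',cv2.resize(f['frame'][130:310,210:450,::-1],None,fx=3,fy=3))
```

```text
[ 0.55972931 -0.12281211  0.07272651] [-3.14124962  0.20830158 -2.33576289] [-0.28625635  0.96549238 -0.67125574] [-0.40371265  0.34675168  0.03100486] 0.015603777414020466
```

View pics/s2.png

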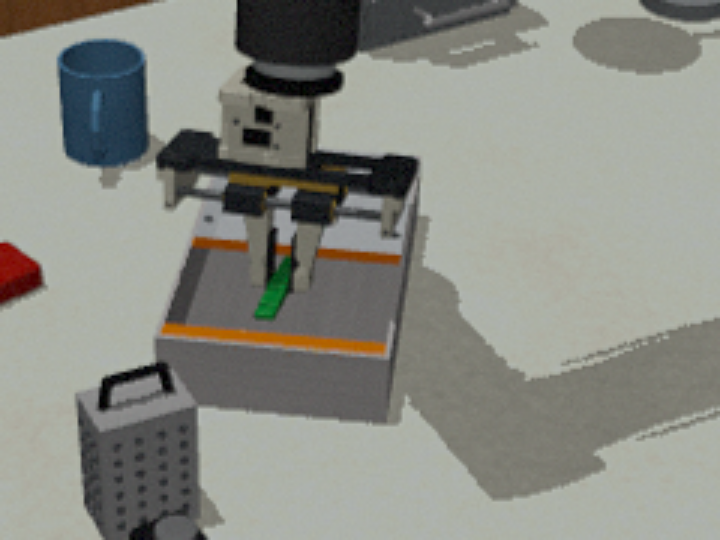

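Run:
```python
from h import *
f=grab('scene');V=np.array(f['view'])
for p in ([.604,-.0765,.063],[.604,-.0765,.045],[.608,-.0725,.0115]):
    c=V[:3,:3]@np.array(p)+V[:3,3];print(f['fx']*c[0]/c[2]+f['cx'],f['fy']*c[1]/c[2]+f['cy'])
```

```text
298.01553482460577 234.43758063629946
297.9820329108299 240.81389045761506
297.31822955546363 253.81908161095956
```

The lever's tip shows at about (298,234) in the full scene image, and my rigid-grip prediction is (298,234.4). So the lever tilted with the tool and touches nothing. Next is the slanted draw.

Run:
```python
from plan import *
for k,e in((5,13),(13,21),(21,len(W))):
    t0=W[k][2];p0=tcp(*W[k])
    print(k)
    for w in W[k+1:e+1]:
        d=tcp(*w)-p0;c,s=np.cos(t0),np.sin(t0)
        print(w[:2],'dx %.1f dz %.1f ry %.3f'%(-(d[0]*c+d[1]*s),d[0]*s-d[1]*c,t0-w[2]))
```

```text
5
(-170, 10) dx -9.5 dz 0.2 ry -0.010
(-160, 10) dx -18.8 dz -0.9 ry -0.028
(-150, 10) dx -27.9 dz -2.5 ry -0.049
(-140, 10) dx -36.8 dz -4.7 ry -0.073
(-130, 10) dx -45.3 dz -7.8 ry -0.102
(-120, 10) dx -53.4 dz -11.9 ry -0.137
(-110, 10.0) dx -60.9 dz -17.3 ry -0.180
(-100, 13.5) dx -70.9 dz -20.1 ry -0.189
13
(-90, 17.0) dx -10.3 dz -1.4 ry -0.011
(-80, 20.5) dx -20.4 dz -3.6 ry -0.027
(-70, 24.0) dx -30.1 dz -7.4 ry -0.052
(-60, 27.5) dx -39.0 dz -14.5 ry -0.096
(-50, 31.0) dx -48.2 dz -19.1 ry -0.125
(-38, 38) dx -62.0 dz -20.9 ry -0.125
(-30, 46) dx -72.5 dz -25.1 ry -0.125
(-28, 66) dx -82.1 dz -42.8 ry -0.125
21
(-28, 86) dx -10.0 dz -17.3 ry 0.000
(-28, 106) dx -20.0 dz -34.6 ry 0.000
(-28, 126) dx -30.0 dz -52.0 ry 0.000
(-28, 146) dx -40.0 dz -69.3 ry 0.000
(-28, 156) dx -45.0 dz -77.9 ry 0.000
```

Call:
jog_arm(
  targets=[
    {"dx": -9.5, "dy": 0, "dz": 0, "rx": 0, "ry": -0.01, "rz": 0, "gripper": 1},
    {"dx": -19, "dy": 0, "dz": -1, "rx": 0, "ry": -0.028, "rz": 0, "gripper": 1},
    {"dx": -28, "dy": 0, "dz": -2.5, "rx": 0, "ry": -0.049, "rz": 0, "gripper": 1},
    {"dx": -37, "dy": 0, "dz": -4.7, "rx": 0, "ry": -0.073, "rz": 0, "gripper": 1},
    {"dx": -45, "dy": 0, "dz": -7.8, "rx": 0, "ry": -0.102, "rz": 0, "gripper": 1},
    {"dx": -53, "dy": 0, "dz": -12, "rx": 0, "ry": -0.137, "rz": 0, "gripper": 1},
    {"dx": -61, "dy": 0, "dz": -17, "rx": 0, "ry": -0.18, "rz": 0, "gripper": 1},
    {"dx": -71, "dy": 0, "dz": -20, "rx": 0, "ry": -0.189, "rz": 0, "gripper": 1},
  ],
)

```text
t: 5.02
eef_pos: [0.6054, -0.0747, 0.1073]
ee_rot: [3.141, 0.401, -2.335]
force: [-0.1, 0.4, -0.6]
width: 0.0152
gripper_force: 40.0
```

Call:
jog_arm(
  targets=[
    {"dx": -10, "dy": 0, "dz": -1.4, "rx": 0, "ry": -0.011, "rz": 0, "gripper": 1},
    {"dx": -20, "dy": 0, "dz": -3.6, "rx": 0, "ry": -0.027, "rz": 0, "gripper": 1},
    {"dx": -30, "dy": 0, "dz": -7.4, "rx": 0, "ry": -0.052, "rz": 0, "gripper": 1},
    {"dx": -39, "dy": 0, "dz": -14.5, "rx": 0, "ry": -0.096, "rz": 0, "gripper": 1},
    {"dx": -48, "dy": 0, "dz": -19, "rx": 0, "ry": -0.125, "rz": 0, "gripper": 1},
    {"dx": -62, "dy": 0, "dz": -21, "rx": 0, "ry": -0.125, "rz": 0, "gripper": 1},
    {"dx": -72, "dy": 0, "dz": -25, "rx": 0, "ry": -0.125, "rz": 0, "gripper": 1},
    {"dx": -82, "dy": 0, "dz": -43, "rx": 0, "ry": -0.125, "rz": 0, "gripper": 1},
  ],
)

```text
t: 5.68
eef_pos: [0.6454, -0.0312, 0.1763]
ee_rot: [3.137, 0.521, -2.336]
force: [0.9, -0.3, -1.0]
width: 0.0156
gripper_force: 40.0
```

Call:
jog_arm(
  targets=[
    {"dx": -10, "dy": 0, "dz": -17, "rx": 0, "ry": 0, "rz": 0, "gripper": 1},
    {"dx": -20, "dy": 0, "dz": -35, "rx": 0, "ry": 0, "rz": 0, "gripper": 1},
    {"dx": -30, "dy": 0, "dz": -52, "rx": 0, "ry": 0, "rz": 0, "gripper": 1},
    {"dx": -38, "dy": 0, "dz": -66, "rx": 0, "ry": 0, "rz": 0, "gripper": 1},
    {"dx": -43, "dy": 0, "dz": -74, "rx": 0, "ry": 0, "rz": 0, "gripper": 1},
    {"dx": -45, "dy": 0, "dz": -78, "rx": 0, "ry": 0, "rz": 0, "gripper": 1},
    {"dx": -45, "dy": 0, "dz": -78, "rx": 0, "ry": 0, "rz": 0, "gripper": 1},
    {"dx": -45, "dy": 0, "dz": -78, "rx": 0, "ry": 0, "rz": 0, "gripper": 1},
  ],
)

```text
t: 6.35
eef_pos: [0.6454, -0.0323, 0.2674]
ee_rot: [3.14, 0.522, -2.335]
force: [0.6, 0.4, -1.0]
width: 0.0157
gripper_force: 40.0
```

Run:
```python
from h import *
f=grab('scene','s3.png')
s=arm.get_state();print(s['eef_pos'],s['ee_rot'],s['force'],s['width'],s['gripper_force'],abs(s['qd']).max())
```

```text
[ 0.64520548 -0.03236406  0.26694854] [ 3.13971409  0.5219528  -2.3356392 ] [ 0.00166629  0.74071251 -1.20532348] 0.01531146600301069 39.997605085372925 0.007479188906753735
```

View pics/s3.png

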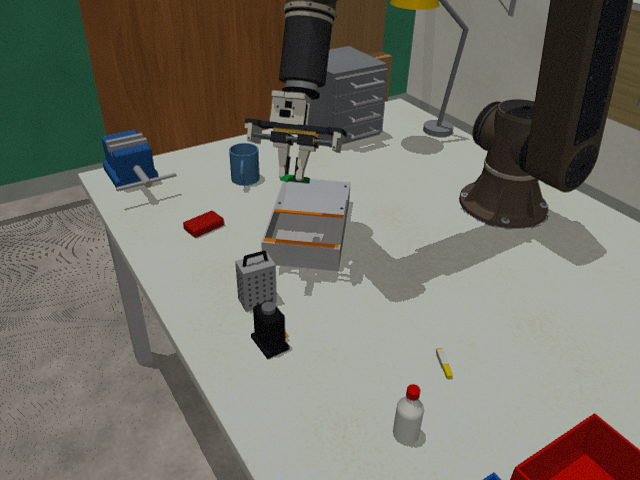

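The scene view shows the lever end-on between the fingers at (293,178), clear of the box, and the bystanders unmoved. Before handing in I'll check the predicted tip and tail against the green pixels in the top view.

Run:
```python
from h import *
from scipy.spatial.transform import Rotation as Ro
s=arm.get_state();R=Ro.from_euler('xyz',s['ee_rot']).as_matrix();p=s['eef_pos']
for nm in('scene','top'):
    f=grab(nm);V=np.array(f['view'])
    for n,l,b in(('tip',[-.06,0,.0225],0),('tail',[.18,0,.019],0)):
        w=p+R@np.array(l);c=V[:3,:3]@w+V[:3,3];print(nm,n,w.round(3),f['fx']*c[0]/c[2]+f['cx'],f['fy']*c[1]/c[2]+f['cy'])
    H,S,_=cv2.split(cv2.cvtColor(f['frame'],cv2.COLOR_RGB2HSV))
    m=(H>45)&(H<90)&(S>110);m[:, :250]=0;m[:150]=0;q=np.argwhere(m)[:,::-1];print(len(q),q.min(0),q.max(0))
```

```text
scene tip [0.689 0.013 0.277] 284.0622469562539 178.39612529752918
scene tail [ 0.544 -0.138  0.161] 307.0843928487015 179.20475353346063
269 [251 150] [588 357]
top tip [0.689 0.013 0.277] 298.63529331388077 178.24103874790353
top tail [ 0.544 -0.138  0.161] 359.3418960363784 242.85336800822375
13 [299 178] [303 181]
```

The tip matches its prediction in both views: (284,178) in the scene view and (299,178) in the top view. That puts the tail at about 0.16 m, well above 0.087 m. Handing in.

```bash
python3 -c "
from station import arm
print(arm.job_done())"
```

```text
the job is handed in; nothing more can be done
None
```

The lever was drawn out slantwise and the job is handed in: it is held still at 40 N, with its tip at about 0.28 m and its tail at about 0.16 m, clear of the box, and the other things look unmoved; no verdict was returned.

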